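# Sweep fallen machine parts into the scoop pan

### The job

Three loose machine parts - a hexagon nut, a round collar and a square slot nut - have dropped from the case packer onto the packing bench. With the gripper's fingers closed, push all three gently along the bench and through the open mouth of the scoop pan until each one lies completely inside it; do not pinch them or pick them up. Leave the levelling foot standing among them, and everything else on the bench, where it is, and finish with the hand clear.

Things in the scene. Friction and masses are not known exactly. Their poses are not given: they have to be found in the camera images.
- pan: Steel scoop pan fixed to the bench at the right, open mouth facing roughly left. Origin on the bench; +y points out of the mouth, x runs across. Outside 220 mm wide (x -110 to 110); walls 3 mm thick: back at y -75 to -72, 35 mm high; sides y -75 to 87, 30 mm high. Flat floor 2 mm thick. A black handle, 36 mm high, sticks out behind to y -185.
- pan_mouth (a point): Middle of the pan's open mouth, at bench level, 87 mm along the pan's +y; axes as the pan's. There is no wall here: a smooth lip slopes up from bench level to the 2 mm floor over the first 22 mm, so that parts slide in over it.
- hexnut: To be swept: dark steel hexagon nut lying flat, 30 mm across flats, 34.6 mm across corners, 16 mm high, about 65 g. Origin: centre of its underside, z up.
- collar: To be swept: dark steel round shaft collar (ring) lying flat, 36 mm outside and 18 mm inside diameter, 18 mm high, about 90 g. Origin: centre of its underside, z up.
- slotnut: To be swept: dark steel square slot nut, 30 x 30 mm base 12 mm high with a 14 mm wide ridge along its x axis, 18 mm high in all, about 75 g. Origin: centre of its underside, z up.
- foot: Leave alone: steel machine levelling foot, a disc 44 mm in diameter and 12 mm high with an upright 12 mm stud, 60 mm high in all; it stands among the three parts, side by side with them, in any order. Origin: centre of its underside.
- tin: Leave alone: round tin 60 mm in diameter, 45 mm high, on the near side of the bench between the robot and the pan. Origin: centre of its underside.
- tape: Leave alone: ring-shaped roll of brown tape lying flat, 100 mm in diameter, 48 mm high, to the left of the parts. Origin: centre of its underside.
- spray: Leave alone: white upright bottle 64 mm in diameter, 170 mm high, far left. Origin: centre of its underside.
- wrench: Leave alone: wrench lying across in front of the roller conveyor at the far side. Origin: its underside, near the middle.
- marker: Leave alone: black marker, 16 mm thick, 130 mm long, lying at the far side beyond the pan, its length roughly along world y. Origin: its underside, at the middle.
Mind the look-alikes: they are no part of the job. What is shaped like the collar but purple is not meant. Leave any green look-alike of the slotnut alone.

How it is judged:
By the outcome, as a careful person would: the job done as asked, in the order asked, and still so for the second after the job is handed in, with the robot touching nothing.
It also fails if it takes over 72 s, if anything falls off the work surface, if the arm or the gripper's body presses on something with over 40 N, if the wrist force passes 120 N, or if a joint passes its speed limit or range.

### The arm

A 6-joint arm with a two-finger parallel gripper is mounted at the origin on the work surface. World frame = base frame: x ahead of the robot, y to its left, z up, the work surface at z = 0. Lengths are in m, angles in degrees, forces in N, time in s.
With the tool pointing down it reaches from about 0.3 to 0.75 m from the base axis. Payload 8.5 kg.
Tool frame: the origin (TCP) lies on the centre line of the jaws, within the pads' length; the fingertips stand 25 mm ahead of it and the grasp point (between the pads) lies 6 mm ahead of it; z points along the fingers, y is the line along which they close (so a half turn about z gives the same grasp; the last joint's range is limited). The gripper opens to 85 mm and grips with 20 to 120 N. Pads are 22 mm wide; open, the fingers measure 114 mm over their backs; the gripper's body (76 mm by 85 mm) begins 54 mm behind the grasp point. The pads swing forward as they close: fully open they stand 13 mm farther back than shut.
Start: joints at [-84.471, 21.807, 74.336, -0, 83.858, -12.336], TCP at [0.169, -0.523, 0.256] pointing down, gripper open.
Joint ranges: [-178.18, 178.18], [-50.72, 133.34], [12.68, 142.11], [-81.47, 261.47], [9.98, 163.14], [-165.26, 165.26]. Speed limits (degrees/s): [136.94, 136.94, 180, 180, 180, 180].

### API

Orientations are given as a 3x3 rotation matrix whose columns are the frame's x, y, z axes.
In Python, from rig import telemetry, optics, env gives the robot as it stands.
- The arm moves only by the tool send_rows, never from a script. Its argument "deltas" is a list that holds one entry, the list of rows, each a list of 7 numbers: the shift along the tool's x, y, z in m, then the turn, a rotation vector about the tool's x, y, z in rad, then the opening, from -1 (shut) to 1 (fully open), so that 0 is half open. In form: [[[x, y, z, ax, ay, az, grip], ...]]. A call has 1 to 12 rows; each row shifts and turns the commanded pose from where the row before left it, along the tool's axes as they then stand; what a row does not reach is not made up. A row lasts 1/8 s, in which the tool goes at most 62.5 mm and 10.7 degrees, less where a joint would pass 70% of its speed; a pose out of reach is approached as far as the arm can. A call is refused whole if a number of a shift passes 0.0625 or a number of a turn 0.188, either way. A call with a gripper value outside its range is refused whole. The fingers move at their own pace and stop on an object; "squeeze" is the grip in N (left out, the last holds). Time passes only in rows, so rows that do not move let the fingers close. It gives the time, the measured TCP pose, the force, the opening and the grip force at its end, in the units of the state.
- telemetry.observe(): the state, without advancing time (a new reading comes with each control period).
- optics.get_image(name): name is "scene" or "top"; returns a dict with "image" (420x560x3 uint8, red, green, blue), "range_z" (420x560 float32, m along the optical axis (not along the pixel's ray), 0 where there is no reading), "K" (3x3 intrinsics, pixels), "k1" (the pictures are not rectified: a ray, as slopes to the right and down, at radius r is drawn at 1 + k1 r^2 times it, then the intrinsics apply), "rvec" (rotation vector, rad) and "tvec" (3), from world to camera coordinates, as OpenCV has them. Camera axes: x right, y down, z forward; pixel columns grow to the right and rows downward; lengths in m; the calibration is good to about 2 mm. A picture is of the moment at which its call begins.
- env.close_job(): hands the job in; it is judged then, once.
The state is a dict: "time_s": time; "q": joint angles; "qvel": joint speeds; "joint_efforts": joint torques, N m; "position": TCP position; "tool_rot": TCP orientation; "ft_force": force on the tool from outside, world axes, zero at the start; "wrist_torque": the same for the moment, N m; "grip_width": finger opening in m; "gripper_force": force on a finger pad.
Only numpy, scipy, OpenCV 4.12 (cv2) and the standard library are available. Lean on these libraries where they do the work, as an engineer would, in place of code of your own. Each camera call takes 0.05 s, during which the arm holds its last target. There are 200 camera calls.

## Working session

There is one attempt and no reset: what is moved stays moved. The work goes in short steps, Python scripts to look and compute and a tool call to move; the robot and the scene stay as the last step left them, time stands still between calls to the robot, and variables do not carry over. Pictures are saved under pics/ and viewed, at most 10 in all, crops included, and the job is handed in when it is done.

Besides the shell and the picture viewer there is one more tool, called after "Request:" in YAML: its name, and indented under it one key for each argument. send_rows: Moves the arm, as the interface text tells. Its arguments: {"type":"object","properties":{"deltas":{"type":"array"},"squeeze":{"type":"number"}},"required":["deltas"]}

```bash
mkdir -p pics; ls; cat > h.py <<'E'
import numpy as np, cv2
from rig import telemetry, optics, env
def grab(n):
    d=optics.get_image(n); np.savez('%s.npz'%n,**d); return d
def load(n): return dict(np.load('%s.npz'%n))
def cloud(d):
    K=d['K'];h,w=d['range_z'].shape
    u,v=np.meshgrid(np.arange(w),np.arange(h))
    x=(u-K[0,2])/K[0,0];y=(v-K[1,2])/K[1,1];k=float(d['k1'])
    a,b=x.copy(),y.copy()
    for _ in range(8):
        f=1+k*(a*a+b*b);a=x/f;b=y/f
    z=d['range_z'];P=np.stack([a*z,b*z,z],-1)
    R=cv2.Rodrigues(d['rvec'])[0]
    W=(P-d['tvec'].ravel())@R; W[z==0]=np.nan
    return W
def rays(d,uv):
    K=d['K'];k=float(d['k1']);R=cv2.Rodrigues(d['rvec'])[0]
    x,y=(uv[0]-K[0,2])/K[0,0],(uv[1]-K[1,2])/K[1,1];a,b=x,y
    for _ in range(8):
        f=1+k*(a*a+b*b);a=x/f;b=y/f
    return -R.T@d['tvec'].ravel(), R.T@np.array([a,b,1])
E
python3 - <<'E'
from h import *
for n in('top','scene'):
    d=grab(n); im=d['image'][:,:,::-1]
    cv2.imwrite('pics/%s0.png'%n,cv2.resize(im,(800,600),interpolation=cv2.INTER_CUBIC))
    print(n,d['K'].ravel(),d['k1'],-cv2.Rodrigues(d['rvec'])[0].T@d['tvec'].ravel())
s=telemetry.observe();print(s)
E
```

```text
pics
top [409.25905408   0.         280.04733883   0.         409.25905408
 208.72630361   0.           0.           1.        ] -0.10180189495632483 [0.41879036 0.08478467 0.95336672]
scene [476.31553624   0.         280.46129488   0.         476.31553624
 209.68415462   0.           0.           1.        ] -0.06920364452732428 [ 1.1468803  -0.14081302  0.85248921]
{'time_s': 0.1, 'q': array([-8.44722358e+01,  2.18372073e+01,  7.43776032e+01, -1.11140361e-03,
        8.38558498e+01, -1.23359925e+01]), 'qvel': array([ 0.01549933, -0.0431579 , -0.14990508, -0.0854853 , -0.02874141,
        0.05684519]), 'joint_efforts': array([ 3.53254523e-03, -4.49224770e+01, -2.31655025e+01, -1.05470604e-04,
        3.67776302e-03, -3.78964657e-06]), 'position': array([ 0.16868565, -0.52327092,  0.25578929]), 'tool_rot': array([[ 9.51788013e-01,  3.06756515e-01, -1.37993472e-04],
       [ 3.06756448e-01, -9.51787255e-01,  1.22566043e-03],
       [ 2.44638893e-04, -1.20889929e-03, -9.99999239e-01]]), 'ft_force': array([0.08673975, 1.05557376, 0.02144893]), 'wrist_torque': array([ 0.00104958, -0.03248329,  0.01120563]), 'gripper_force': 0.0, 'grip_width': 0.08529031958641846}
```

View pics/top0.png

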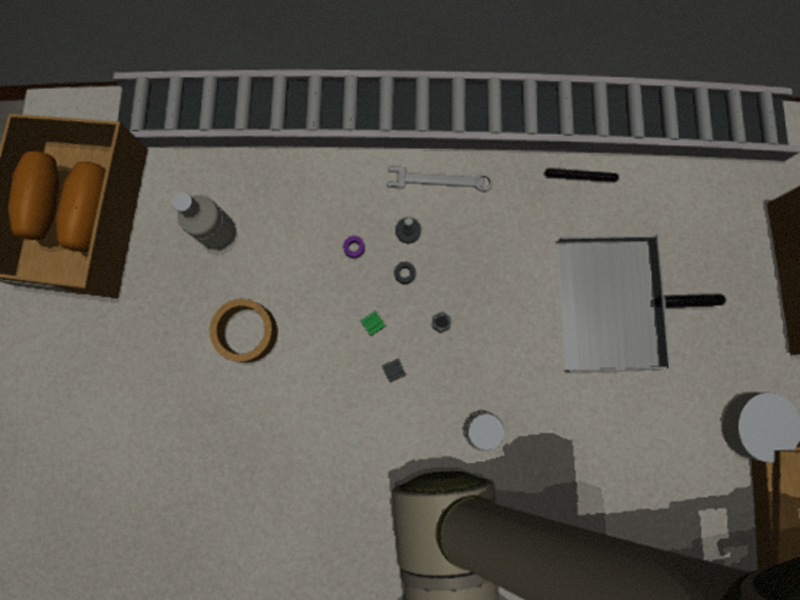

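View pics/scene0.png

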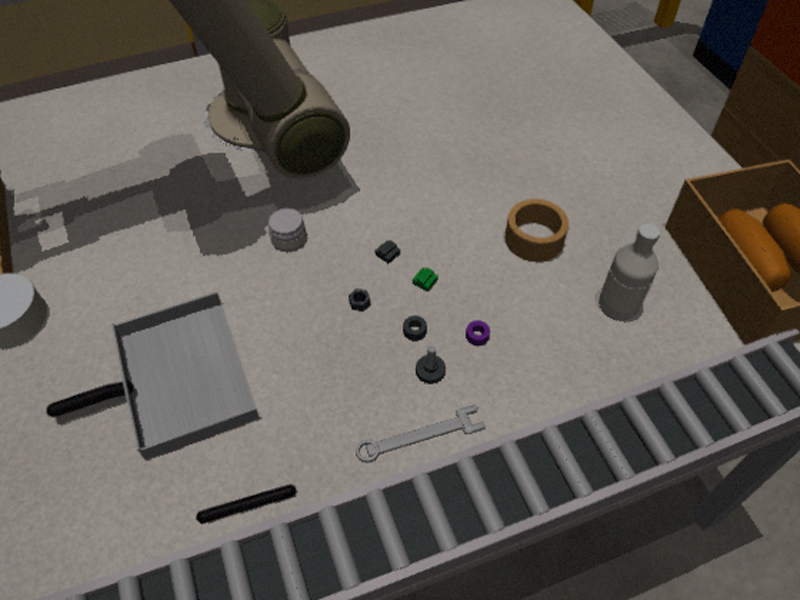

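The top view (800x600) shows the foot at (408,230), collar (404,272), hex nut (441,322), slot nut (394,370), and the look-alikes in purple (354,246) and green (372,322). The pan mouth's left edge runs from (558,240) to (566,371), and the tin is at (486,432). In the scene view the hex nut is at (359,299), collar (415,327), slot nut (388,251) and foot (431,368).

```bash
python3 - <<'E'
from h import *
T,S=load('top'),load('scene');s=.7
pts={'hex':((441,322),(359,298)),'collar':((404,272),(415,326)),'slot':((394,370),(388,250)),'foot':((408,232),(431,370)),'green':((372,322),(425,278)),'purple':((354,246),(478,331)),'tin':((486,432),(287,222)),
'panTL':((657,237),(147,453)),'panBR':((666,366),(115,328)),'mouthT':((558,241),(258,414)),'mouthB':((566,371),(219,297))}
W=cloud(T);V=cloud(S)
for n,(a,b) in pts.items():
    a=np.array(a)*s;b=np.array(b)*s
    o,d=rays(T,a);p,e=rays(S,b)
    t=np.linalg.lstsq(np.c_[d,-e],p-o,rcond=None)[0]
    m=(o+t[0]*d+p+t[1]*e)/2; gap=np.linalg.norm(o+t[0]*d-p-t[1]*e)
    i=np.round(a).astype(int);j=np.round(b).astype(int)
    print(n,m.round(4),round(gap,4),'top',W[i[1],i[0]].round(3),'sc',V[j[1],j[0]].round(3))
# blobs by height
for nm,C in(('top',W),('scene',V)):
    z=C[...,2];m=((z>.006)&(z<.1)&(C[...,0]>.25)&(C[...,0]<.75)&(C[...,1]>-.5)&(C[...,1]<.3)).astype(np.uint8)
    k,l,st,c=cv2.connectedComponentsWithStats(m)
    for q in range(1,k):
        if st[q,4]>25:
            w=C[l==q];print(nm,st[q,4],'mid',((np.percentile(w,2,0)+np.percentile(w,98,0))/2).round(3),'ext',np.ptp(w,axis=0).round(3),'zmax',np.percentile(w[:,2],95).round(3))
im=np.hstack([cv2.resize(T['image'][145:285,230:400,::-1],None,fx=4.7,fy=4.2,interpolation=2)])
cv2.imwrite('pics/c1.png',cv2.resize(T['image'][145:285,230:410,::-1],(771,600),interpolation=2))
E
```

```text
hex [0.525  0.0232 0.0085] 0.0 top [0.526 0.023 0.011] sc [0.532 0.02  0.017]
collar [0.6064 0.0848 0.0101] 0.0001 top [ 0.61   0.084 -0.002] sc [ 0.598  0.087 -0.001]
slot [0.4464 0.099  0.0068] 0.0019 top [0.446 0.097 0.02 ] sc [0.457 0.097 0.019]
foot [ 0.6785  0.0804 -0.0037] 0.0026 top [0.673 0.078 0.019] sc [0.69  0.077 0.016]
green [0.5232 0.1351 0.0065] 0.0007 top [0.523 0.136 0.021] sc [0.531 0.133 0.015]
purple [0.6489 0.1688 0.0108] 0.0012 top [0.651 0.169 0.002] sc [ 0.641  0.175 -0.004]
tin [ 0.3526 -0.0445  0.0356] 0.0034 top [ 0.353 -0.045  0.041] sc [ 0.362 -0.044  0.046]
panTL [ 0.6738 -0.3318  0.0187] 0.0133 top [ 0.668 -0.331  0.036] sc [ 0.674 -0.326  0.013]
panBR [ 0.4575 -0.3413  0.0222] 0.0011 top [ 0.458 -0.338  0.029] sc [ 0.47  -0.339  0.036]
mouthT [ 0.6649 -0.1725  0.0062] 0.0001 top [ 0.663 -0.172  0.01 ] sc [ 0.661 -0.172 -0.001]
mouthB [ 0.4481 -0.1804  0.0118] 0.0021 top [ 0.448 -0.179  0.01 ] sc [ 0.448 -0.182  0.012]
top 258 mid [0.678 0.078 0.035] ext [0.042 0.043 0.057] zmax 0.06
top 153 mid [0.648 0.167 0.015] ext [0.034 0.036 0.016] zmax 0.02
top
[... 675 characters left out ...]
099
scene 615 mid [ 0.359 -0.047  0.028] ext [0.061 0.06  0.042] zmax 0.047
scene 221 mid [0.51  0.295 0.028] ext [0.058 0.011 0.045] zmax 0.049
scene 152 mid [0.449 0.098 0.013] ext [0.041 0.035 0.015] zmax 0.02
scene 1301 mid [ 0.34  -0.473  0.03 ] ext [0.172 0.054 0.048] zmax 0.051
scene 168 mid [0.525 0.133 0.014] ext [0.041 0.04  0.016] zmax 0.02
scene 164 mid [0.528 0.022 0.013] ext [0.033 0.031 0.015] zmax 0.019
scene 2154 mid [ 0.563 -0.309  0.022] ext [0.23  0.274 0.033] zmax 0.035
scene 195 mid [0.609 0.082 0.014] ext [0.036 0.035 0.015] zmax 0.02
scene 203 mid [0.651 0.168 0.013] ext [0.036 0.036 0.015] zmax 0.02
scene 359 mid [0.682 0.078 0.034] ext [0.044 0.043 0.056] zmax 0.059
```

View pics/c1.png

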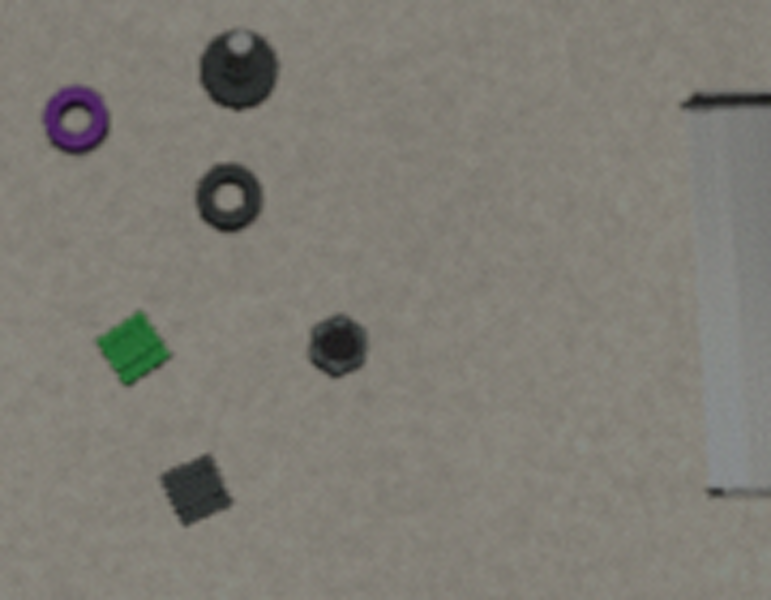

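Request:
send_rows:
  deltas:
    - [[0,0,0,0,0,-0.18,-1],[0,0,0,0,0,-0.18,-1],[0,0,0,0,0,-0.18,-1],[0,0,0,0,0,-0.18,-1],[0,0,0,0,0,-0.18,-1],[0,0,0,0,0,-0.18,-1],[0,0,0,0,0,-0.18,-1],[0,0,0,0,0,0,-1]]

```text
time_s: 1.1
position: [0.1687, -0.5233, 0.256]
tool_rot: [[0.001, 1.0, -0.0], [1.0, -0.001, 0.001], [0.001, -0.0, -1.0]]
ft_force: [-0.0, -0.3, 0.5]
grip_width: 0.0002
gripper_force: 0.0
```

Request:
send_rows:
  deltas:
    - [[0.045,0.027,0.006,0,0,0,-1],[0.045,0.027,0.006,0,0,0,-1],[0.045,0.027,0.006,0,0,0,-1],[0.045,0.027,0.006,0,0,0,-1],[0.045,0.027,0.006,0,0,0,-1],[0.045,0.027,0.006,0,0,0,-1],[0.045,0.027,0.006,0,0,0,-1],[0.045,0.027,0.006,0,0,0,-1],[0.045,0.027,0.006,0,0,0,-1],[0.045,0.027,0.006,0,0,0,-1],[0.045,0.027,0.006,0,0,0,-1],[0.045,0.027,0.006,0,0,0,-1]]

```text
time_s: 2.6
position: [0.4929, 0.0185, 0.1841]
tool_rot: [[0.003, 1.0, 0.0], [1.0, -0.003, -0.0], [-0.0, 0.0, -1.0]]
ft_force: [0.4, -0.7, -1.0]
grip_width: -0.0
gripper_force: 0.0
```

Request:
send_rows:
  deltas:
    - [[0.045,0.03,0.02,0,0,0,-1],[0.002,0,0.02,0,0,0.09,-1],[0,0,0.02,0,0,0,-1],[0,0,0,0,0,0,-1],[0,0,0,0,0,0,-1]]

```text
time_s: 3.22
position: [0.5225, 0.0637, 0.1251]
tool_rot: [[0.091, 0.996, 0.001], [0.996, -0.091, -0.0], [-0.0, 0.001, -1.0]]
ft_force: [0.1, 0.2, 0.4]
grip_width: -0.0002
gripper_force: 0.0
```

Request:
send_rows:
  deltas:
    - [[0,0,0.02,0,0,-0.18,-1],[0,0,0.03,0,0,0,-1],[0,0,0.024,0,0,0,-1],[0,0,0.014,0,0,0,-1],[0,0,0.006,0,0,0,-1],[0,0,0,0,0,0,-1]]

```text
time_s: 3.98
position: [0.5224, 0.0638, 0.0307]
tool_rot: [[-0.091, 0.996, 0.001], [0.996, 0.091, -0.0], [-0.0, 0.001, -1.0]]
ft_force: [0.5, 0.1, -0.3]
grip_width: -0.0
gripper_force: 0.0
```

```bash
python3 - <<'E'
from h import *
d=grab('top');e=grab('scene')
a=cv2.resize(d['image'][140:290,220:420,::-1],(600,450),interpolation=2)
b=e['image'][110:300,150:400,::-1]
cv2.imwrite('pics/p2.png',cv2.resize(b,(760,578),interpolation=2))
E
```

```text
(no output)
```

View pics/p2.png

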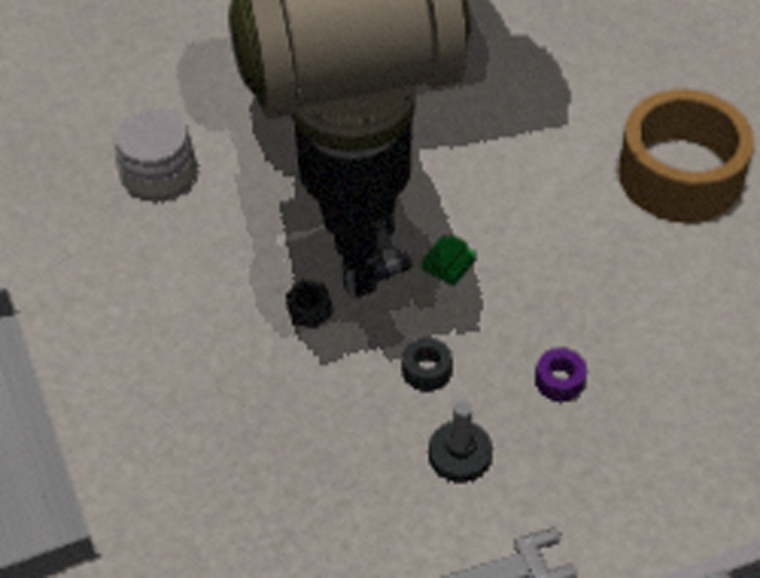

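The picture shows the closed fingers at about (362,285), just behind the hex nut at (310,303). The collar, foot and green part are clear. I'll push now.

Request:
send_rows:
  deltas:
    - [[-0.006,0,0,0,0,0,-1],[-0.008,0,0,0,0,0,-1],[-0.008,0,0,0,0,0,-1],[-0.008,0,0,0,0,0,-1],[-0.008,0,0,0,0,0,-1],[-0.008,0,0,0,0,0,-1],[-0.008,0,0,0,0,0,-1],[-0.008,0,0,0,0,0,-1],[-0.008,0,0,0,0,0,-1],[-0.008,0,0,0,0,0,-1]]

```text
time_s: 5.32
position: [0.5293, -0.0143, 0.0303]
tool_rot: [[-0.091, 0.996, -0.0], [0.996, 0.091, 0.0], [0.0, -0.0, -1.0]]
ft_force: [0.0, 1.3, 1.0]
grip_width: 0.0005
gripper_force: 0.5
```

```bash
cat > loc.py <<'E'
from h import *
s=telemetry.observe();tcp=s['position']
for n in('scene','top'):
    d=grab(n);C=cloud(d);z=C[...,2]
    f=np.hypot(C[...,0]-tcp[0],C[...,1]-tcp[1])
    m=((z>.008)&(z<.026)&(C[...,0]>.4)&(C[...,0]<.72)&(C[...,1]>-.33)&(C[...,1]<.19))
    k,l,st,c=cv2.connectedComponentsWithStats(m.astype(np.uint8),connectivity=4)
    for q in range(1,k):
        if 40<st[q,4]<400:
            w=C[l==q];lo,hi=np.percentile(w,2,0),np.percentile(w,98,0)
            print(n,st[q,4],'mid',((lo+hi)/2)[:2].round(3),'ext',(hi-lo).round(3))
print('tcp',tcp.round(4),s['ft_force'].round(1),s['time_s'])
E
python3 loc.py; python3 - <<'E'
from h import *
e=load('scene');b=e['image'][110:320,60:340,::-1]
cv2.imwrite('pics/p3.png',cv2.resize(b,(760,570),interpolation=2))
E
```

```text
scene 140 mid [0.447 0.098] ext [0.034 0.032 0.011]
scene 159 mid [0.524 0.133] ext [0.036 0.034 0.012]
scene 370 mid [ 0.455 -0.255] ext [0.008 0.143 0.017]
scene 203 mid [ 0.536 -0.033] ext [0.03  0.046 0.015]
scene 187 mid [0.609 0.082] ext [0.032 0.033 0.012]
scene 188 mid [0.651 0.167] ext [0.033 0.033 0.011]
scene 268 mid [0.683 0.078] ext [0.038 0.039 0.014]
scene 394 mid [ 0.672 -0.252] ext [0.008 0.151 0.017]
top 214 mid [0.679 0.079] ext [0.038 0.04  0.013]
top 150 mid [0.648 0.167] ext [0.033 0.033 0.011]
top 125 mid [ 0.667 -0.249] ext [0.008 0.154 0.017]
top 143 mid [0.606 0.083] ext [0.033 0.031 0.011]
top 169 mid [0.522 0.134] ext [0.034 0.032 0.011]
top 176 mid [0.446 0.098] ext [0.032 0.032 0.01 ]
tcp [ 0.5293 -0.0143  0.0303] [0.  1.3 1. ] 5.325
```

View pics/p3.png

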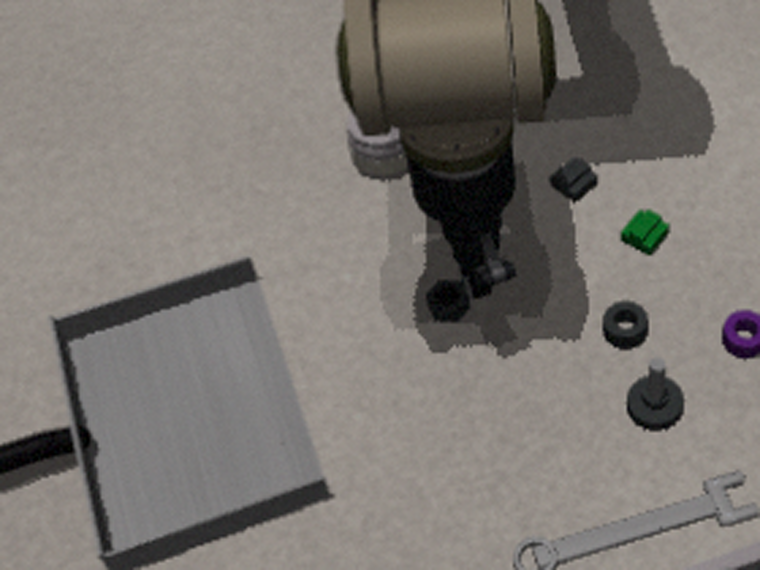

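The hex nut at (447,299) sits squarely against the closed fingers and is tracking straight. Continuing.

Request:
send_rows:
  deltas:
    - [[-0.008,0,-0.001,0,0,0,-1],[-0.008,0,0,0,0,0,-1],[-0.008,0,0,0,0,0,-1],[-0.008,0,0,0,0,0,-1],[-0.008,0,0,0,0,0,-1],[-0.008,0,0,0,0,0,-1],[-0.008,0,0,0,0,0,-1],[-0.008,0,0,0,0,0,-1],[-0.008,0,0,0,0,0,-1],[-0.008,0,0,0,0,0,-1]]

```text
time_s: 6.68
position: [0.5365, -0.094, 0.0313]
tool_rot: [[-0.091, 0.996, -0.0], [0.996, 0.091, 0.0], [0.0, -0.0, -1.0]]
ft_force: [-0.4, 0.5, 0.0]
grip_width: 0.0001
gripper_force: 0.2
```

```bash
python3 loc.py | grep -v "0.[01][0-9][0-9]\] ext \[0.03.*0.03.*0.01"
```

```text
scene 379 mid [ 0.455 -0.255] ext [0.009 0.143 0.017]
scene 200 mid [ 0.543 -0.114] ext [0.03  0.044 0.014]
scene 263 mid [0.682 0.078] ext [0.039 0.04  0.013]
scene 398 mid [ 0.672 -0.251] ext [0.007 0.151 0.017]
top 213 mid [0.679 0.079] ext [0.039 0.04  0.014]
top 122 mid [ 0.667 -0.25 ] ext [0.008 0.152 0.017]
tcp [ 0.5365 -0.094   0.0313] [-0.4  0.5  0. ] 6.675
```

Request:
send_rows:
  deltas:
    - [[-0.009,0,0,0,0,0,-1],[-0.009,0,0,0,0,0,-1],[-0.009,0,0,0,0,0,-1],[-0.009,0,0,0,0,0,-1],[-0.009,0,0,0,0,0,-1],[-0.009,0,0,0,0,0,-1],[-0.009,0,-0.001,0,0,0,-1],[-0.009,0,-0.001,0,0,0,-1],[-0.009,0,0,0,0,0,-1],[-0.009,0,0,0,0,0,-1],[-0.009,0,0,0,0,0,-1],[-0.009,0,0,0,0,0,-1]]

```text
time_s: 8.28
position: [0.5464, -0.2016, 0.0333]
tool_rot: [[-0.091, 0.996, -0.0], [0.996, 0.091, 0.0], [0.0, -0.0, -1.0]]
ft_force: [-0.4, 1.0, 0.5]
grip_width: -0.0003
gripper_force: 0.4
```

```bash
python3 loc.py | grep -v "0.[01][0-9][0-9]\] ext \[0.03.*0.03.*0.01"
```

```text
scene 186 mid [ 0.456 -0.293] ext [0.006 0.07  0.017]
scene 208 mid [ 0.554 -0.219] ext [0.031 0.047 0.013]
scene 263 mid [0.682 0.078] ext [0.04  0.038 0.014]
scene 391 mid [ 0.672 -0.251] ext [0.008 0.15  0.017]
top 216 mid [0.679 0.079] ext [0.04  0.04  0.013]
top 59 mid [ 0.665 -0.207] ext [0.004 0.069 0.017]
top 149 mid [0.446 0.1  ] ext [0.032 0.027 0.011]
tcp [ 0.5464 -0.2016  0.0333] [-0.4  1.   0.5] 8.275
```

Request:
send_rows:
  deltas:
    - [[-0.009,0,0,0,0,0,-1],[-0.008,0,0,0,0,0,-1],[0,0,0,0,0,0,-1],[0.01,0,0,0,0,0,-1],[0.01,0,-0.03,0,0,0.091,-1],[0,0,-0.05,0,0,0,-1],[0.045,0.01,0,0,0,0,-1],[0.05,0.01,0,0,0,0,-1],[0.05,0.01,0,0,0,0,-1],[0.05,0.01,0,0,0,0,-1],[0.05,0.01,0,0,0,0,-1],[0.05,0.01,0,0,0,0,-1]]

```text
time_s: 9.88
position: [0.6056, 0.0995, 0.1134]
tool_rot: [[-0.001, 1.0, -0.0], [1.0, 0.001, 0.0], [0.0, -0.0, -1.0]]
ft_force: [0.1, -0.5, 0.2]
grip_width: -0.0002
gripper_force: 0.0
```

```bash
python3 loc.py
```

```text
scene 141 mid [0.448 0.098] ext [0.034 0.032 0.011]
scene 370 mid [ 0.455 -0.255] ext [0.008 0.143 0.017]
scene 185 mid [0.609 0.082] ext [0.032 0.032 0.011]
scene 189 mid [0.651 0.168] ext [0.033 0.033 0.011]
scene 198 mid [ 0.555 -0.247] ext [0.031 0.029 0.011]
scene 271 mid [0.682 0.078] ext [0.04  0.039 0.015]
top 125 mid [ 0.667 -0.251] ext [0.008 0.154 0.017]
top 42 mid [0.636 0.166] ext [0.009 0.021 0.009]
top 156 mid [ 0.552 -0.244] ext [0.03  0.028 0.011]
tcp [0.6056 0.0995 0.1134] [ 0.1 -0.5  0.2] 9.875
```

Request:
send_rows:
  deltas:
    - [[0.0255,0.0017,0,0,0,0,-1],[0,0,0.03,0,0,0,-1],[0,0,0.03,0,0,0,-1],[0,0,0.016,0,0,0,-1],[0,0,0.006,0,0,0,-1],[-0.006,0,0,0,0,0,-1],[-0.007,0,0,0,0,0,-1],[-0.007,0,0,0,0,0,-1],[-0.007,0,0,0,0,0,-1],[-0.007,0,0,0,0,0,-1],[-0.007,0,0,0,0,0,-1]]

```text
time_s: 11.35
position: [0.6077, 0.081, 0.0314]
tool_rot: [[0.0, 1.0, 0.0], [1.0, -0.0, 0.0], [0.0, 0.0, -1.0]]
ft_force: [0.7, 2.1, 1.8]
grip_width: -0.0001
gripper_force: 0.5
```

```bash
cat >> loc.py <<'E'
for n in('scene','top'):
    C=cloud(load(n))
    # finger/part separation: points in front (-y) of pusher face
    m=(C[...,2]>.008)&(C[...,2]<.026)&(abs(C[...,0]-tcp[0])<.035)&(C[...,1]<tcp[1]-.014)&(C[...,1]>tcp[1]-.055)
    if m.sum()>20:
        w=C[m];print(n,'front: n',m.sum(),'x',np.percentile(w[:,0],[2,98]).round(4),'mid dx',(np.percentile(w[:,0],[2,98]).mean()-tcp[0]).round(4),'ymin',np.percentile(w[:,1],2).round(3))
E
python3 loc.py; python3 -c "
from h import *
e=load('scene');b=e['image'][110:320,60:340,::-1]
cv2.imwrite('pics/p4.png',cv2.resize(b,(760,570),interpolation=2))"
```

```text
scene 370 mid [ 0.455 -0.255] ext [0.008 0.143 0.017]
scene 212 mid [0.606 0.057] ext [0.034 0.044 0.014]
scene 196 mid [0.651 0.167] ext [0.033 0.032 0.011]
scene 195 mid [ 0.556 -0.247] ext [0.03  0.029 0.011]
scene 265 mid [0.682 0.078] ext [0.039 0.039 0.014]
scene 388 mid [ 0.672 -0.251] ext [0.007 0.151 0.017]
top 56 mid [0.647 0.179] ext [0.029 0.01  0.01 ]
top 123 mid [ 0.667 -0.25 ] ext [0.008 0.155 0.017]
top 156 mid [ 0.552 -0.244] ext [0.03  0.028 0.013]
tcp [0.6077 0.081  0.0314] [0.7 2.1 1.8] 11.35
scene front: n 177 x [0.589  0.6217] mid dx -0.0024 ymin 0.035
```

View pics/p4.png

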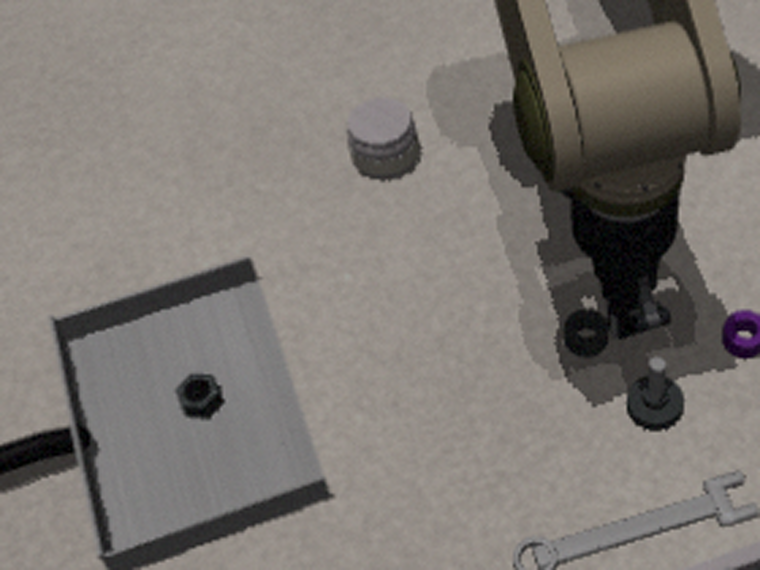

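The hex nut lies in the pan at (200,395). The collar at (586,333) is in front of the fingers but about 3 mm to the near side, so I'll re-centre behind it.

Request:
send_rows:
  deltas:
    - [[0.006,0,0,0,0,0,-1],[0,-0.004,0,0,0,0,-1],[-0.006,0,0,0,0,0,-1],[-0.007,0,0,0,0,0,-1],[-0.007,0,0,0,0,0,-1],[-0.007,0,0,0,0,0,-1],[-0.007,0,0,0,0,0,-1],[-0.007,0,0,0,0,0,-1]]

```text
time_s: 12.45
position: [0.6037, 0.0459, 0.0313]
tool_rot: [[0.0, 1.0, 0.0], [1.0, -0.0, 0.0], [0.0, 0.0, -1.0]]
ft_force: [-0.1, 0.9, 0.3]
grip_width: -0.0005
gripper_force: 0.2
```

```bash
python3 loc.py|tail -4
```

```text
top 155 mid [ 0.552 -0.244] ext [0.03  0.028 0.01 ]
top 92 mid [0.52 0.14] ext [0.031 0.022 0.012]
tcp [0.6037 0.0459 0.0313] [-0.1  0.9  0.3] 12.45
scene front: n 183 x [0.589 0.622] mid dx 0.0018 ymin -0.0
```

Request:
send_rows:
  deltas:
    - [[-0.008,0,0,0,0,0,-1],[-0.008,0,0,0,0,0,-1],[-0.008,0,0,0,0,0,-1],[-0.008,0,0,0,0,0,-1],[-0.008,0,0,0,0,0,-1],[-0.008,0,0,0,0,0,-1],[-0.008,0,0,0,0,0,-1],[-0.008,0,0,0,0,0,-1]]

```text
time_s: 13.55
position: [0.6037, -0.0181, 0.0313]
tool_rot: [[0.0, 1.0, 0.0], [1.0, -0.0, 0.0], [0.0, 0.0, -1.0]]
ft_force: [-0.8, 0.3, 0.1]
grip_width: -0.0002
gripper_force: 0.4
```

```bash
python3 loc.py|tail -3
```

```text
top 169 mid [0.522 0.134] ext [0.034 0.033 0.011]
tcp [ 0.6037 -0.0181  0.0313] [-0.8  0.3  0.1] 13.55
scene front: n 192 x [0.5892 0.6224] mid dx 0.0021 ymin -0.064
```

Stable. Continuing toward the pan.

Request:
send_rows:
  deltas:
    - [[-0.008,0.0003,0,0,0,0,-1],[-0.008,0.0002,0,0,0,0,-1],[-0.008,0,0,0,0,0,-1],[-0.008,0,0,0,0,0,-1],[-0.008,0,0,0,0,0,-1],[-0.008,0,0,0,0,0,-1],[-0.008,0,0,0,0,0,-1],[-0.008,0,0,0,0,0,-1],[-0.008,0,0,0,0,0,-1],[-0.008,0,0,0,0,0,-1],[-0.008,0,0,0,0,0,-1],[-0.008,0,0,0,0,0,-1]]

```text
time_s: 15.15
position: [0.6043, -0.1141, 0.0313]
tool_rot: [[-0.0, 1.0, 0.0], [1.0, 0.0, -0.0], [-0.0, 0.0, -1.0]]
ft_force: [0.0, 0.2, 0.0]
grip_width: 0.0001
gripper_force: 0.2
```

```bash
python3 loc.py|tail -3
```

```text
top 151 mid [0.648 0.167] ext [0.033 0.033 0.011]
tcp [ 0.6043 -0.1141  0.0313] [0.  0.2 0. ] 15.15
scene front: n 196 x [0.591  0.6233] mid dx 0.0029 ymin -0.161
```

Request:
send_rows:
  deltas:
    - [[-0.008,0.001,0,0,0,0,-1],[-0.008,0.0005,0,0,0,0,-1],[-0.008,0,0,0,0,0,-1],[-0.008,0,-0.001,0,0,0,-1],[-0.009,0,-0.001,0,0,0,-1],[-0.009,0,0,0,0,0,-1],[-0.009,0,0,0,0,0,-1],[-0.009,0,0,0,0,0,-1],[-0.009,0,0,0,0,0,-1],[-0.009,0,0,0,0,0,-1],[-0.009,0,0,0,0,0,-1],[-0.009,0,0,0,0,0,-1]]

```text
time_s: 16.75
position: [0.6057, -0.2181, 0.0333]
tool_rot: [[-0.0, 1.0, -0.0], [1.0, 0.0, 0.0], [0.0, -0.0, -1.0]]
ft_force: [1.1, 0.7, 1.3]
grip_width: -0.0002
gripper_force: 0.5
```

```bash
python3 loc.py|tail -3
```

```text
top 157 mid [0.446 0.1  ] ext [0.032 0.027 0.012]
tcp [ 0.6057 -0.2181  0.0333] [1.1 0.7 1.3] 16.75
scene front: n 182 x [0.5917 0.6256] mid dx 0.003 ymin -0.264
```

Request:
send_rows:
  deltas:
    - [[0.01,0,0,0,0,0,-1],[0.01,0,-0.03,0,0,0,-1],[0,0,-0.05,0,0,0,-1],[0.041,-0.022,0,0,0,0,-1],[0.041,-0.022,0,0,0,0,-1],[0.041,-0.022,0,0,0,0,-1],[0.041,-0.022,0,0,0,0,-1],[0.041,-0.022,0,0,0,0,-1],[0.041,-0.022,0,0,0,0,-1],[0.041,-0.022,0,0,0,0,-1],[0.041,-0.022,0,0,0,0,-1]]

```text
time_s: 18.23
position: [0.4284, 0.1323, 0.1134]
tool_rot: [[-0.001, 1.0, 0.0], [1.0, 0.001, 0.0], [0.0, 0.0, -1.0]]
ft_force: [0.4, 0.5, 0.3]
grip_width: -0.0003
gripper_force: 0.0
```

Request:
send_rows:
  deltas:
    - [[0,0,0,0,0,-0.163,-1],[0,0,0,0,0,-0.163,-1],[0,0,0.02,0,0,-0.163,-1],[0,0,0.03,0,0,0,-1],[0,0,0.02,0,0,0,-1],[0,0,0.012,0,0,0,-1],[0,0,0,0,0,0,-1]]

```text
time_s: 19.1
position: [0.4293, 0.1308, 0.0311]
tool_rot: [[-0.47, 0.883, -0.001], [0.883, 0.47, -0.0], [0.0, -0.001, -1.0]]
ft_force: [-0.3, 0.1, 0.5]
grip_width: 0.0
gripper_force: 0.0
```

```bash
python3 loc.py; python3 -c "
from h import *
e=load('scene');b=e['image'][110:320,60:340,::-1]
cv2.imwrite('pics/p5.png',cv2.resize(b,(760,570),interpolation=2))"
```

```text
scene 49 mid [0.439 0.129] ext [0.016 0.025 0.017]
scene 145 mid [0.448 0.098] ext [0.034 0.033 0.012]
scene 157 mid [0.525 0.133] ext [0.035 0.034 0.01 ]
scene 370 mid [ 0.455 -0.255] ext [0.008 0.142 0.017]
scene 191 mid [0.651 0.168] ext [0.034 0.033 0.012]
scene 198 mid [ 0.556 -0.246] ext [0.03  0.029 0.012]
scene 268 mid [0.682 0.078] ext [0.039 0.039 0.015]
scene 235 mid [ 0.608 -0.249] ext [0.033 0.034 0.013]
scene 384 mid [ 0.672 -0.252] ext [0.007 0.151 0.017]
top 212 mid [0.679 0.079] ext [0.039 0.04  0.014]
top 151 mid [0.648 0.167] ext [0.033 0.033 0.013]
top 94 mid [ 0.668 -0.271] ext [0.006 0.115 0.017]
top 148 mid [ 0.604 -0.246] ext [0.03  0.031 0.014]
top 156 mid [ 0.552 -0.244] ext [0.03  0.028 0.011]
top 168 mid [0.522 0.134] ext [0.034 0.033 0.011]
tcp [0.4293 0.1308 0.0311] [-0.3  0.1  0.5] 19.1
scene front: n 141 x [0.4311 0.4626] mid dx 0.0175 ymin 0.081
```

View pics/p5.png

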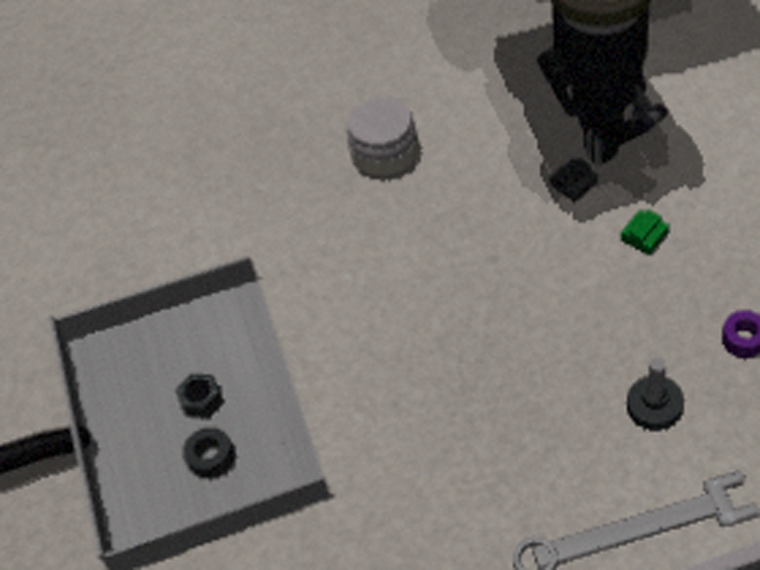

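The collar (209,452) and hex nut (200,395) are in the pan. The fingers are squarely behind the slot nut at (573,180), so I'll push it along an arc.

Request:
send_rows:
  deltas:
    - [[-0.007,0,0,0,0,0,-1],[-0.007,0,0,0,0,0,-1],[-0.007,0,0,0,0,0,-1],[-0.007,0,0,0,0,0.02,-1],[-0.007,0,0,0,0,0.03,-1],[-0.007,0,0,0,0,0.03,-1],[-0.007,0,0,0,0,0.03,-1],[-0.007,0,0,0,0,0.03,-1],[-0.007,0,0,0,0,0.03,-1],[-0.007,0,0,0,0,0.03,-1]]

```text
time_s: 20.45
position: [0.4591, 0.0666, 0.0313]
tool_rot: [[-0.283, 0.959, -0.0], [0.959, 0.283, -0.0], [-0.0, -0.0, -1.0]]
ft_force: [-1.1, 0.8, -0.1]
grip_width: 0.0
gripper_force: 0.3
```

```bash
python3 loc.py|tail -3;python3 loc.py|grep scene
```

```text
top 158 mid [ 0.552 -0.244] ext [0.03  0.028 0.012]
tcp [0.4591 0.0666 0.0313] [-1.1  0.8 -0.1] 20.45
scene front: n 139 x [0.4536 0.4862] mid dx 0.0108 ymin 0.024
scene 185 mid [0.469 0.048] ext [0.03  0.048 0.016]
scene 159 mid [0.524 0.134] ext [0.036 0.035 0.011]
scene 375 mid [ 0.455 -0.255] ext [0.008 0.143 0.017]
scene 193 mid [0.651 0.168] ext [0.033 0.032 0.011]
scene 200 mid [ 0.555 -0.247] ext [0.031 0.029 0.011]
scene 269 mid [0.682 0.078] ext [0.039 0.039 0.015]
scene 241 mid [ 0.609 -0.249] ext [0.033 0.033 0.014]
scene 392 mid [ 0.672 -0.251] ext [0.008 0.15  0.017]
scene front: n 133 x [0.4534 0.4849] mid dx 0.0099 ymin 0.024
```

Request:
send_rows:
  deltas:
    - [[-0.008,0,0,0,0,0.025,-1],[-0.008,0,0,0,0,0.025,-1],[-0.008,0,0,0,0,0.025,-1],[-0.008,0,0,0,0,0.025,-1],[-0.008,0,0,0,0,0.025,-1],[-0.008,0,0,0,0,0.025,-1],[-0.008,0,0,0,0,0.025,-1],[-0.008,0,0,0,0,0.025,-1],[-0.008,0,0,0,0,0,-1],[-0.008,0,0,0,0,0,-1]]

```text
time_s: 21.9
position: [0.4732, -0.012, 0.0313]
tool_rot: [[-0.089, 0.996, 0.0], [0.996, 0.089, 0.0], [0.0, 0.0, -1.0]]
ft_force: [-0.1, 0.7, 0.1]
grip_width: 0.0
gripper_force: 0.1
```

```bash
python3 loc.py|tail -3
```

```text
top 170 mid [0.522 0.134] ext [0.034 0.033 0.012]
tcp [ 0.4732 -0.012   0.0313] [-0.1  0.7  0.1] 21.9
scene front: n 150 x [0.4634 0.494 ] mid dx 0.0054 ymin -0.055
```

Request:
send_rows:
  deltas:
    - [[-0.008,0,0,0,0,0,-1],[-0.008,0,0,0,0,0,-1],[-0.008,0,0,0,0,0,-1],[-0.008,0,0,0,0,0,-1],[-0.008,0,0,0,0,0,-1],[-0.008,0,0,0,0,0,-1],[-0.008,0,0,0,0,0,-1],[-0.008,0,0,0,0,0,-1],[-0.008,0,0,0,0,0,-1],[-0.008,0,0,0,0,0,-1],[-0.008,0,0,0,0,0,-1],[-0.008,0,0,0,0,0,-1]]

```text
time_s: 23.5
position: [0.4818, -0.1076, 0.0313]
tool_rot: [[-0.089, 0.996, -0.0], [0.996, 0.089, 0.0], [0.0, 0.0, -1.0]]
ft_force: [-0.1, 0.5, -0.3]
grip_width: 0.0002
gripper_force: 0.2
```

```bash
python3 loc.py|tail -3
```

```text
top 169 mid [0.523 0.134] ext [0.033 0.033 0.012]
tcp [ 0.4818 -0.1076  0.0313] [-0.1  0.5 -0.3] 23.5
scene front: n 158 x [0.4717 0.5024] mid dx 0.0053 ymin -0.15
```

Request:
send_rows:
  deltas:
    - [[-0.008,0,0,0,0,0,-1],[-0.008,0,0,0,0,0,-1],[-0.008,0,0,0,0,0,-1],[-0.009,0,-0.001,0,0,0,-1],[-0.009,0,-0.001,0,0,0,-1],[-0.009,0,0,0,0,0,-1],[-0.009,0,0,0,0,0,-1],[-0.009,0,0,0,0,0,-1],[-0.009,0,0,0,0,0,-1],[-0.009,0,0,0,0,0,-1],[-0.009,0,0,0,0,0,-1],[-0.009,0,0,0,0,0,-1]]

```text
time_s: 25.1
position: [0.4911, -0.2123, 0.0333]
tool_rot: [[-0.089, 0.996, 0.0], [0.996, 0.089, 0.0], [0.0, 0.0, -1.0]]
ft_force: [-0.5, 0.4, 0.7]
grip_width: 0.0002
gripper_force: 0.4
```

Request:
send_rows:
  deltas:
    - [[0,0,0,0,0,0,-1],[0.01,0,0,0,0,0,-1],[0.01,0,-0.03,0,0,0,-1],[0,0,-0.05,0,0,0,-1],[0.04,0,-0.04,0,0,0,-1],[0.05,0,-0.04,0,0,0,-1],[0.05,0,0,0,0,0,-1],[0.03,0,0,0,0,0,-1],[0,0,0,0,0,0,-1],[0,0,0,0,0,0,-1]]

```text
time_s: 26.35
position: [0.4742, -0.0237, 0.1923]
tool_rot: [[-0.089, 0.996, -0.0], [0.996, 0.089, -0.0], [-0.0, -0.0, -1.0]]
ft_force: [0.6, -0.1, -0.0]
grip_width: -0.0003
gripper_force: 0.0
```

```bash
python3 loc.py; python3 -c "
from h import *
e=load('scene');b=e['image'][110:350,30:350,::-1]
cv2.imwrite('pics/p6.png',cv2.resize(b,(760,570),interpolation=2))"
```

```text
scene 155 mid [0.525 0.133] ext [0.035 0.034 0.011]
scene 383 mid [ 0.455 -0.255] ext [0.009 0.143 0.017]
scene 189 mid [0.651 0.168] ext [0.033 0.034 0.012]
scene 184 mid [ 0.497 -0.24 ] ext [0.031 0.029 0.011]
scene 197 mid [ 0.556 -0.246] ext [0.029 0.029 0.011]
scene 272 mid [0.682 0.078] ext [0.04  0.039 0.015]
scene 236 mid [ 0.609 -0.249] ext [0.033 0.033 0.013]
top 213 mid [0.68  0.079] ext [0.038 0.04  0.013]
top 152 mid [0.648 0.167] ext [0.033 0.033 0.012]
top 125 mid [ 0.667 -0.249] ext [0.008 0.154 0.017]
top 150 mid [ 0.604 -0.246] ext [0.03  0.032 0.014]
top 76 mid [ 0.553 -0.25 ] ext [0.03  0.016 0.007]
top 168 mid [0.522 0.134] ext [0.034 0.033 0.011]
top 65 mid [ 0.494 -0.247] ext [0.028 0.013 0.011]
tcp [ 0.4742 -0.0237  0.1923] [ 0.6 -0.1 -0. ] 26.35
```

View pics/p6.png

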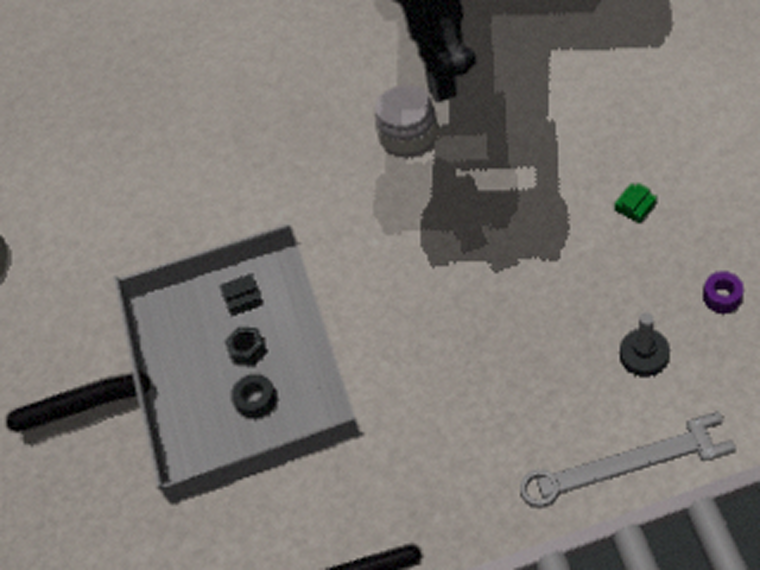

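All three parts lie well inside the pan: slot nut (241,294), hex nut (245,345) and collar (254,396). The foot, green and purple look-alikes and the other objects haven't moved, and the hand is clear.

```bash
python3 -c "
from rig import env
print(env.close_job())"
```

```text
the job is handed in; nothing more can be done
None
```

The hex nut, collar and slot nut were pushed with closed fingers and lie fully inside the scoop pan; nothing else appeared to move, the hand is clear, and the job is handed in at about 26 s.

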